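# Change over the reader trays

### The arm

A 6-joint arm with a two-finger parallel gripper is mounted at the origin on the work surface. World frame = base frame: x ahead of the robot, y to its left, z up, the work surface at z = 0. Lengths are in m, angles in rad, forces in N, time in s.
With the tool pointing down it reaches from about 0.4 to 0.925 m from the base axis. Payload 12.5 kg.
Tool frame: the origin (TCP) lies at the very end of the fingers, on their centre line; the grasp point (between the pads) lies 19 mm behind it; z points along the fingers, y is the line along which they close (so a half turn about z gives the same grasp; the last joint's range is limited). The gripper opens to 95 mm and grips with 3 to 60 N. Pads are 20 mm wide; open, the fingers measure 119 mm over their backs; the gripper's body (75 mm by 180 mm) begins 59 mm behind the grasp point.
Start: joints at [-1.264, 0.491, 1.559, -0, 1.092, -0.106], TCP at [0.251, -0.573, 0.215] pointing down, gripper open.
Joint ranges: [-3.1, 3.1], [-0.84, 2.19], [0.05, 2.79], [-1.13, 4.28], [0.06, 2.93], [-2.69, 2.69]. Speed limits (rad/s): [2.22, 2.22, 2.79, 3.14, 3.14, 3.14].

### API

Orientations are given as a rotation vector (axis times angle).
In Python, from cell import arm, imaging, workorder gives the robot as it stands.
- The arm moves only by the shell command python3 -m inch 'ROWS' [FORCE]. ROWS is text: rows parted by semicolons, each of 5 numbers parted by spaces: the opening, from 0 (shut) to 1 (fully open), then the shift along the tool's x, y, z normalised to -1 to 1, where 1 is 3 cm, then the turn about the tool's z normalised to -1 to 1, where 1 is 0.12 rad. In form: gripper dx dy dz turn; .... A call has 1 to 12 rows; each row shifts and turns the commanded pose from where the row before left it, along the tool's axes as they then stand; what a row does not reach is not made up. A row lasts 1/10 s, in which the tool goes at most 50 mm and 8.59 degrees, less where a joint would pass 70% of its speed; a pose out of reach is approached as far as the arm can. A call with a number of a shift or a turn outside -1 to 1 is refused whole. A call with a gripper value outside its range is refused whole. The fingers move at their own pace and stop on an object; FORCE is the grip in N (left out, the last holds). Time passes only in rows, so rows that do not move let the fingers close. It gives the time, the measured TCP pose, the force, the opening and the grip force at its end, in the units of the state.
- arm.sense(): the state, without advancing time (a new reading comes with each control period).
- imaging.camera(name): name is "scene" or "side" or "wrist"; returns a dict with "img" (420x560x3 uint8, red, green, blue), "fov_y" (degrees; the focal length in pixels is half the picture's height over the tangent of half this angle, whatever the lens; pixels are square), "cx", "cy" (the principal point, pixels), "extrinsics" (4x4, takes a point from world to camera coordinates); the wrist camera has in their place "tool_from_camera" (4x4, takes a point from camera to tool coordinates, whose origin is the TCP and whose axes are the flange's). Camera axes: x right, y up, looking along -z (the intrinsics and any distortion apply to the point x, -y, -z); pixel columns grow to the right and rows downward; lengths in m; the calibration is good to about 2 mm. A picture is of the moment at which its call begins: read the wrist's pose just before it. There is no depth.
- workorder.close_job(): hands the job in; it is judged then, once.
The state is a dict: "time_s": time; "joint_positions": joint angles; "joint_vel": joint speeds; "joint_efforts": joint torques, N m; "position": TCP position; "tcp_rot": TCP orientation; "wrist_force": force on the tool from outside, world axes, zero at the start; "torque": the same for the moment, N m; "finger_gap": opening from 0.0 (shut) to 1.0 (fully open); "finger_force": force on a finger pad.
Only numpy, scipy, OpenCV 4.12 (cv2) and the standard library are available. Lean on these libraries where they do the work, as an engineer would, in place of code of your own. Each camera call takes 0.05 s, during which the arm holds its last target. There are 200 camera calls.

### The job

Only one reader tray may be out at a time: first push the tray with the flat well plate fully home, then hook a fingertip behind the upright lip of the tray that carries the tube rack and draw it smoothly out along its rail to its stop. Leave that tray out with the rack standing in its nest; do not touch or lift the rack, leave the other things on the bench where they are, and finish clear of everything.

Things in the scene. Friction and masses are not known exactly. Their poses are not given: they have to be found in the camera images.
- tube_tray (a joint): draw of the tube tray along its straight rail: 0 = fully home (starts there), 0.11 m = drawn out to its stop; grows as the tray comes out towards the robot side, along -x of tube_lip. The rail slides stiffly (about 2.5 N) and the tray stays where it is left.
- tube_lip (a point): middle of the top edge of the tube tray's upright front lip, 62 mm above the bench; x along the rail into the bay, y along the lip, z up. Lip: 8 mm thick (x -4 to +4 mm), 96 mm wide, rising 40 mm above the tray floor (floor 22 mm above the bench). Behind it (x +4 to +55 mm) the floor is empty, room for a fingertip; then a 6 mm ridge and the rack (x 60 to 170 mm, top 84 mm above the bench).
- tube_bay: the tube tray's reader bay, fixed to the bench, at left or right and slightly turned: white arch over the tray, 128 mm wide, 124 mm high, 60 mm deep, and a 60 mm high housing behind it. Origin on the bench, x along the rail away from the robot; the arch's front face is at x = 0, the lip at x = -126 mm when home.
- plate_bay: the well-plate tray's bay, identical to the other, same axes and sizes
- plate_tray (a joint): draw of the well-plate tray along its rail: 0 = fully home, 0.11 m = out to its stop; it starts standing part way out. Same 2.5 N slide, it stays where it is left.
- plate_lip (a point): the same point of the well-plate tray, in an identical bay: middle of the top edge of its lip, same axes, lip, floor and arch sizes. This tray carries a flat white 96-well plate (127 x 85 x 14 mm, clipped in, top 36 mm above the bench, from 60 mm behind the lip) and no tubes.
- rack_center (a point): centre, half-way up, of the white tube rack with 15 small blue-capped tubes, 110 x 70 x 62 mm overall, about 0.2 kg, standing loose in the low nest of the tube tray; its x axis runs along the rail, its z axis is up; it starts 115 mm behind tube_lip.
- jar: bystander: small amber jar, 44 mm across, 58 mm high, between the two bays; origin under its centre
- tipbox: bystander: box of pipette tips with yellow top, 77 x 62 x 53 mm, between the trays' paths; origin under its centre
- bottle: bystander: amber bottle with blue cap, 72 mm across, 155 mm high, at the left; origin under its centre
- beaker: bystander: glass beaker, 70 mm across, 90 mm high, at the right; origin under its centre
- pipette: bystander: pipette lying on the bench at the right, 270 mm long along its x axis, 26 mm high; origin on the bench under it, 122 mm from its yellow button end
- vial: bystander: green vial with black cap, 28 mm across, 50 mm high, at the left; origin under its centre
- rack: the same tube rack; origin under its centre, 31 mm below rack_center
There are look-alikes about, which are no part of the job. Leave any purple look-alike of the rack alone.

How it is judged:
By the outcome, as a careful person would: the job done as asked, in the order asked, and still so for the second after the job is handed in, with the robot touching nothing.
It also fails if it takes over 59 s, if anything falls off the work surface, if the arm or the gripper's body presses on something with over 40 N, if the wrist force passes 120 N, or if a joint passes its speed limit or range.

## Working session

There is one attempt and no reset: what is moved stays moved. The work goes in short steps, Python scripts to look and compute and a shell command to move; the robot and the scene stay as the last step left them, time stands still between calls to the robot, and variables do not carry over. Pictures are saved under pics/ and viewed, at most 10 in all, crops included, and the job is handed in when it is done.

```bash
mkdir -p pics; ls; cat > h.py <<'E'
import numpy as np,cv2
from cell import arm,imaging,workorder
from scipy.spatial.transform import Rotation as R
def save(n,f):
    c=imaging.camera(n); cv2.imwrite(f,c['img'][:,:,::-1]); np.save(f[:-4]+'.npy',c,allow_pickle=True); return c
def ray(c,u,v):
    f=c['img'].shape[0]/2/np.tan(np.radians(c['fov_y'])/2)
    d=np.array([(u-c['cx'])/f,-(v-c['cy'])/f,-1]); E=np.array(c['extrinsics'])
    return -E[:3,:3].T@E[:3,3],E[:3,:3].T@d
def onz(c,u,v,z):
    o,d=ray(c,u,v); return o+d*(z-o[2])/d[2]
E
python3 - <<'E'
from h import *
for n in('scene','side'):
    c=save(n,f'pics/{n}0.png'); print({k:v for k,v in c.items() if k!='img'})
s=arm.sense();print(s['time_s'],s['position'],s['tcp_rot'],s['wrist_force'])
print(R.from_rotvec(s['tcp_rot']).as_matrix().round(3))
E
```

```text
pics
{'fov_y': 48.0201718585662, 'cx': 281.5224900388435, 'cy': 205.34268690818405, 'extrinsics': array([[ 0.62950779,  0.77688366, -0.01310452, -0.30605913],
       [-0.52944994,  0.44123459,  0.72456524,  0.26522881],
       [ 0.56868507, -0.44918128,  0.68908162, -1.73455251],
       [ 0.        ,  0.        ,  0.        ,  1.        ]])}
{'fov_y': 52.606302679161566, 'cx': 275.99537007558, 'cy': 209.1584648445982, 'extrinsics': array([[-0.99980136, -0.00626826, -0.01891972,  0.56267869],
       [-0.011927  , -0.5723727 ,  0.81990684, -0.0680848 ],
       [-0.01596852,  0.81996963,  0.57218425, -1.21186988],
       [ 0.        ,  0.        ,  0.        ,  1.        ]])}
0.1 [ 0.25069303 -0.57230116  0.21414173] [-3.07398929e+00 -6.43627867e-01  1.55495686e-04] [ 0.12375877 -0.91118597  0.69636127]
[[ 0.916  0.401 -0.   ]
 [ 0.401 -0.916  0.001]
 [ 0.    -0.001 -1.   ]]
```

View pics/scene0.png

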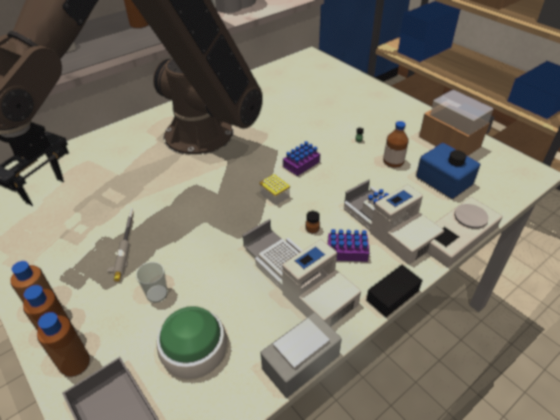

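View pics/side0.png

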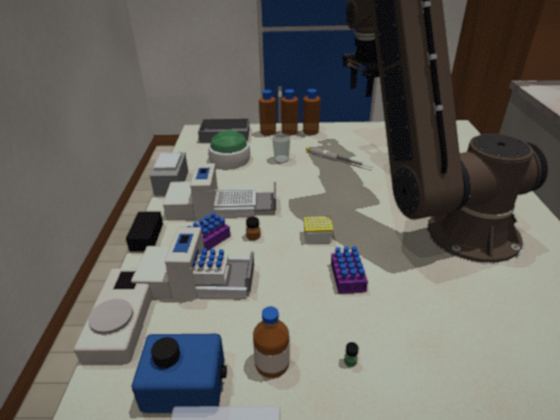

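The scene view shows the flat white plate tray at about (275,250), part way out of the right-hand bay. The tray with the white rack and blue caps is in the left bay at about (370,200). The look-alikes are two purple racks at (302,157) and (348,243), which I will leave alone. I'll enlarge to confirm and to pick the lip corners.

```bash
python3 - <<'E'
from h import *
a=cv2.imread('pics/scene0.png');b=cv2.imread('pics/side0.png')
cv2.imwrite('pics/cs.png',cv2.resize(a[165:315,235:435],None,fx=4,fy=4,interpolation=cv2.INTER_CUBIC))
cv2.imwrite('pics/cd.png',cv2.resize(b[160:300,155:305],None,fx=4,fy=4,interpolation=cv2.INTER_CUBIC))
E
```

```text
(no output)
```

View pics/cs.png

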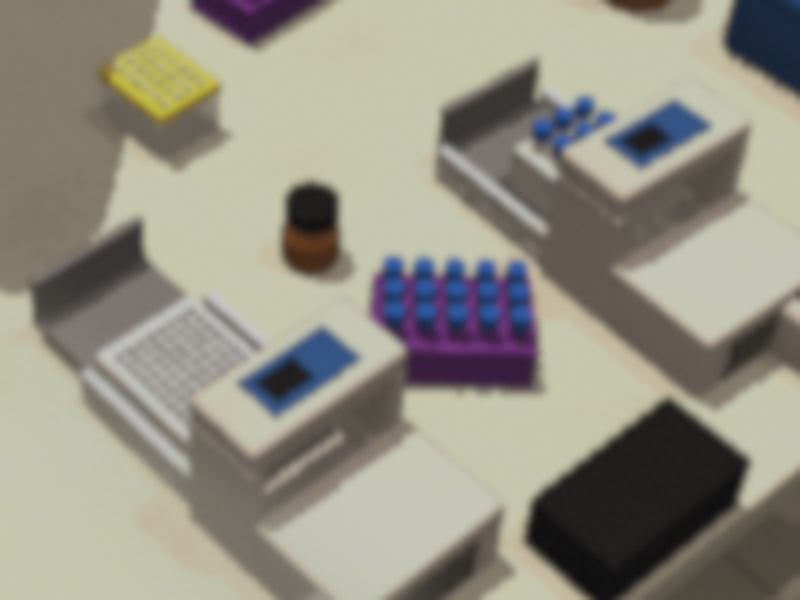

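View pics/cd.png

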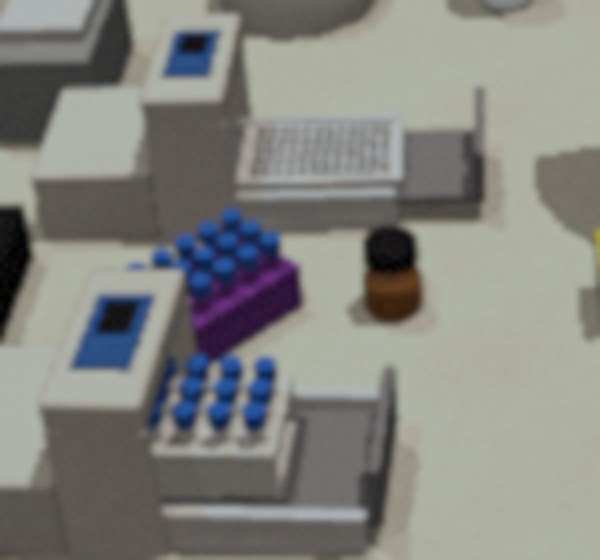

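The crops confirm it. Scene crop: the plate tray's lip top runs from (33,284) to (140,221). The tube tray's lip top runs (443,107)–(537,62), with the white blue-capped rack behind it. The purple rack at (455,320) lies between the bays, clear of both trays.

```bash
python3 - <<'E'
from h import *
S=np.load('pics/scene0.npy',allow_pickle=True).item();D=np.load('pics/side0.npy',allow_pickle=True).item()
fs=lambda p:(235+p[0]/4-.4,165+p[1]/4-.4); fd=lambda p:(155+p[0]/4-.4,160+p[1]/4-.4)
def tri(p,q):
    o1,d1=ray(S,*fs(p));o2,d2=ray(D,*fd(q))
    t=np.linalg.lstsq(np.c_[d1,-d2],o2-o1,rcond=None)[0]
    a,b=o1+t[0]*d1,o2+t[1]*d2
    return (a+b)/2,np.linalg.norm(a-b)
def pr(n,*a):print(n,*[np.round(x,4) for x in a])
for n,ps in dict(plate=[(33,284),(140,221)],tube=[(443,107),(537,62)]).items():
    P=[onz(S,*fs(p),.062) for p in ps];m=P[1]-P[0]
    pr(n+' lip',*P,np.mean(P,0),np.linalg.norm(m),np.degrees(np.arctan2(-m[0],m[1])))
pr('side plate far',onz(D,*fd((481,88)),.062),'tube far',onz(D,*fd((390,368)),.062))
pr('tri plate far',*tri((33,284),(481,88)));pr('tri tube far',*tri((443,107),(390,368)))
for n,ps,z in [('plate arch',[(192,405),(262,460),(408,350),(340,300)],.124),('tube arch',[(560,147),(632,197),(748,122),(690,80)],.124)]:
    for p in ps: pr(n,onz(S,*fs(p),z))
for n,ps in [('tube archD',[(95,270),(185,275),(153,405),(45,400)]),('plate archD',[(165,15),(240,18),(235,103),(147,100)])]:
    for p in ps: pr(n,onz(D,*fd(p),.124))
for n,p in [('jar top',(311,200)),]: pr(n,onz(S,*fs(p),.058))
pr('tipbox',*[onz(S,*fs(p),.053) for p in [(103,72),(160,122),(219,88),(157,38)]])
E
```

```text
plate lip [ 0.5715 -0.2028  0.062 ] [ 0.5705 -0.1102  0.062 ] [ 0.571  -0.1565  0.062 ] 0.0926 0.5703
tube lip [0.6207 0.136  0.062 ] [0.6298 0.227  0.062 ] [0.6252 0.1815 0.062 ] 0.0914 -5.7122Traceback (most recent call last):
  File "<stdin>", line 13, in <module>
  File "<stdin>", line 9, in pr
    return _wrapfunc(a, 'round', decimals=decimals, out=out)
    return _wrapit(obj, method, *args, **kwds)
    result = getattr(arr, method)(*args, **kwds)
numpy._core._exceptions._UFuncNoLoopError: ufunc 'multiply' did not contain a loop with signature matching types (dtype('<U8'), dtype('float64')) -> None
```

```bash
python3 - <<'E'
from h import *
S=np.load('pics/scene0.npy',allow_pickle=True).item();D=np.load('pics/side0.npy',allow_pickle=True).item()
fs=lambda p:(235+p[0]/4-.4,165+p[1]/4-.4); fd=lambda p:(155+p[0]/4-.4,160+p[1]/4-.4)
def tri(p,q):
    o1,d1=ray(S,*fs(p));o2,d2=ray(D,*fd(q))
    t=np.linalg.lstsq(np.c_[d1,-d2],o2-o1,rcond=None)[0]
    a,b=o1+t[0]*d1,o2+t[1]*d2
    return (a+b)/2,np.linalg.norm(a-b)
def pr(n,*a):print(n,*[np.round(x,4) for x in a])
pr('tri plate far',*tri((33,284),(481,88)));pr('tri tube far',*tri((443,107),(390,368)))
SC=dict(plate=[(192,405),(262,460),(408,350),(340,300)],tube=[(560,147),(632,197),(748,122),(690,80)])
DC=dict(plate=[(240,18),(165,15),(147,100),(235,103)],tube=[(185,275),(95,270),(45,400),(153,405)])
for k in SC:
    X=[]
    for p,q in zip(SC[k],DC[k]):
        t=tri(p,q);X.append(t[0]);pr(k,onz(S,*fs(p),.124),onz(D,*fd(q),.124),*t)
    X=np.array(X);m=(X[3]-X[0])+(X[2]-X[1]);th=np.arctan2(-m[0],m[1]);pr(k+' yaw deg, front mid',np.degrees(th),(X[0]+X[3])/2)
pr('jar top',onz(S,*fs((311,200)),.058))
pr('tipbox',*[onz(S,*fs(p),.053) for p in [(103,72),(160,122),(219,88),(157,38)]])
E
```

```text
tri plate far [ 0.5672 -0.2007  0.0577] 0.0014
tri tube far [0.62   0.1388 0.0589] 0.0029
plate [ 0.7609 -0.2172  0.124 ] [ 0.7522 -0.2012  0.124 ] [ 0.7553 -0.2137  0.1167] 0.0017
plate [ 0.8181 -0.2117  0.124 ] [ 0.8116 -0.2077  0.124 ] [ 0.8143 -0.2107  0.1213] 0.0042
plate [ 0.8115 -0.0889  0.124 ] [ 0.8042 -0.0813  0.124 ] [ 0.8073 -0.0866  0.1199] 0.0036
plate [ 0.7548 -0.0931  0.124 ] [ 0.7401 -0.0757  0.124 ] [ 0.7454 -0.0877  0.1149] 0.0064
plate yaw deg, front mid 3.8736 [ 0.7503 -0.1507  0.1158]
tube [0.7465 0.1155 0.124 ] [0.7453 0.126  0.124 ] [0.7454 0.1195 0.1199] 0.0031
tube [0.8098 0.1162 0.124 ] [0.8023 0.1198 0.124 ] [0.8056 0.1179 0.1213] 0.0052
tube [0.8115 0.2327 0.124 ] [0.807  0.2403 0.124 ] [0.8089 0.2363 0.1203] 0.0008
tube [0.7575 0.2363 0.124 ] [0.7452 0.2454 0.124 ] [0.7501 0.2413 0.1183] 0.0075
tube yaw deg, front mid -1.928 [0.7478 0.1804 0.1191]
jar top [ 0.6284 -0.0018  0.058 ]
tipbox [ 0.4184 -0.0278  0.053 ] [ 0.4911 -0.0297  0.053 ] [0.4898 0.0286 0.053 ] [0.4131 0.0292 0.053 ]
```

```bash
python3 -m inch '0 0 0 0 1; 0 0 0 0 1; 0 0 0 0 1; 0 .3 -.5 0 0; 0 .56 -.84 0 0; 0 .56 -.84 0 0; 0 .56 -.84 0 0; 0 .56 -.84 0 0; 0 .56 -.84 0 0; 0 .56 -.84 0 0; 0 .56 -.84 0 0; 0 .56 -.84 0 0'; python3 -m inch '0 .56 -.84 -.5 0; 0 .56 -.84 -.5 0; 0 .56 -.84 -.5 0; 0 .56 -.84 -.5 0; 0 .56 -.84 -.5 0; 0 .56 -.84 0 0; 0 .56 -.84 0 0; 0 .3 -.6 0 0;0 0 0 0 0'
python3 - <<'E'
from h import *
s=arm.sense();c=save('wrist','pics/w1.png');np.save('pics/w1s.npy',s,allow_pickle=True)
print(c['tool_from_camera'],c['fov_y'],c['cx'],c['cy'],s['time_s'],s['position'],s['tcp_rot'])
E
```

```text
time_s: 1.3
position: [0.3829, -0.3465, 0.2146]
tcp_rot: [-3.14, -0.088, 0.0]
wrist_force: [-1.2, 0.2, -0.3]
finger_gap: 0.048
finger_force: 0.0
time_s: 2.2
position: [0.4988, -0.1452, 0.2894]
tcp_rot: [-3.14, -0.092, 0.001]
wrist_force: [-0.1, 0.3, 0.8]
finger_gap: 0.005
finger_force: 0.0
[[-1.25489335e-03  9.66293714e-01  2.57439088e-01  7.31595735e-02]
 [ 9.99998092e-01  1.59803865e-03 -1.12369785e-03  8.13796464e-04]
 [-1.49721978e-03  2.57437186e-01 -9.66293875e-01 -1.68652212e-01]
 [ 0.00000000e+00  0.00000000e+00  0.00000000e+00  1.00000000e+00]] 62.6605302985611 278.9126606990353 206.84862623511913 2.2 [ 0.49884505 -0.14523383  0.28943175] [-3.13976607e+00 -9.15256728e-02  5.08808505e-04]
```

View pics/w1.png

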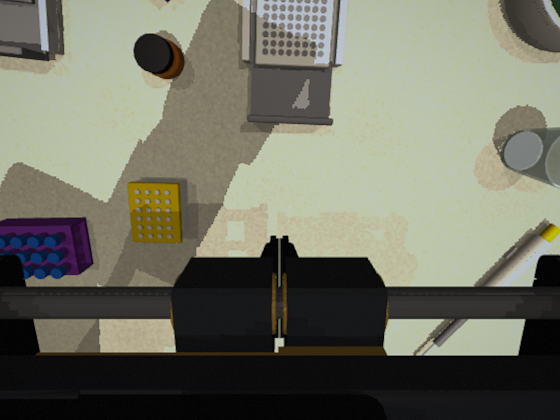

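The wrist view shows the plate tray. Its lip is the dark strip from about (248,120) to (332,122), with the wells behind it. The jar is at (155,55), the tipbox at (155,212) and the tube tray just visible at the top left.

```bash
cat >> h.py <<'E'
def wx(c,s):
    T=np.eye(4);T[:3,:3]=R.from_rotvec(s['tcp_rot']).as_matrix();T[:3,3]=s['position']
    c=dict(c);c['extrinsics']=np.linalg.inv(T@np.array(c['tool_from_camera']));return c
E
python3 - <<'E'
from h import *
c=np.load('pics/w1.npy',allow_pickle=True).item();s=np.load('pics/w1s.npy',allow_pickle=True).item();c=wx(c,s)
for n,u,v,z in [('lipL',248,120,.062),('lipR',332,122,.062),('floorL',243,65,.036),('floorR',341,65,.036),('jartop',155,54,.058),('tip1',129,182,.053),('tip2',180,241,.053),('beaker',525,151,.09)]: print(n,onz(c,u,v,z).round(4))
a,b=onz(c,248,120,.062),onz(c,332,122,.062);m=a-b
print((a+b)/2,np.linalg.norm(m),np.degrees(np.arctan2(-m[0],m[1])))
im=c['img'];print(im[108:130,290].mean(1).round())
# height check: lip top left corner seen by wrist + scene
S=np.load('pics/scene0.npy',allow_pickle=True).item()
for (u,v),(p,q) in [((248,120),(140,221)),((332,122),(33,284))]:
    o1,d1=ray(c,u,v);o2,d2=ray(S,235+p/4-.4,165+q/4-.4)
    t=np.linalg.lstsq(np.c_[d1,-d2],o2-o1,rcond=None)[0];print((o1+t[0]*d1).round(4),(o2+t[1]*d2).round(4))
E
```

```text
lipL [ 0.5645 -0.1082  0.062 ]
lipR [ 0.5677 -0.2018  0.062 ]
floorL [ 0.6245 -0.0982  0.036 ]
floorR [ 0.6309 -0.2099  0.036 ]
jartop [ 0.6274 -0.0059  0.058 ]
tip1 [0.4846 0.0317 0.053 ]
tip2 [ 0.4131 -0.0277  0.053 ]
beaker [ 0.5499 -0.4046  0.09  ]
[ 0.56607628 -0.15501247  0.062     ] 0.09364608100104539 1.9431511070507042
[ 79.  79.  78.  78.  79.  79.  79.  79.  67.  71.  80.  78.  76.  73.
  62.  83. 146. 163. 161. 160. 160. 162.]
[ 0.5644 -0.1076  0.0552] [ 0.5652 -0.1063  0.0553]
[ 0.5676 -0.2023  0.0587] [ 0.5687 -0.201   0.0585]
```

```bash
python3 -m inch '0 .5 .43 .3 0; 0 0 0 .8 0; 0 0 0 1 0; 0 0 0 1 0; 0 0 0 1 0; 0 0 0 1 0; 0 0 0 1 0; 0 0 0 1 0; 0 0 0 .8 0; 0 0 0 .4 0; 0 0 0 0 0' ; python3 -m inch '0 .4 0 0 0; 0 .4 0 0 0; 0 .3 0 0 0;0 .3 0 0 0; 0 .3 0 0 0; 0 .3 0 0 0; 0 .3 0 0 0; 0 .2 0 0 0; 0 .1 0 0 0; 0 0 0 0 0'
```

```text
time_s: 3.35
position: [0.5135, -0.1602, 0.0395]
tcp_rot: [-3.14, -0.083, 0.004]
wrist_force: [-0.2, 0.1, 0.6]
finger_gap: 0.006
finger_force: 0.0
time_s: 4.35
position: [0.5927, -0.1557, 0.0405]
tcp_rot: [3.14, 0.083, 0.001]
wrist_force: [0.2, -0.3, -0.5]
finger_gap: 0.006
finger_force: 0.0
```

```bash
python3 -m inch '0 .15 0 0 0; 0 .15 0 0 0; 0 .1 0 0 0'; python3 -m inch '0 .1 0 0 0; 0 .1 0 0 0'; python3 -m inch '0 .1 0 0 0; 0 .1 0 0 0'
```

```text
time_s: 4.65
position: [0.6045, -0.1553, 0.0405]
tcp_rot: [3.14, 0.083, -0.0]
wrist_force: [-2.8, -0.4, -0.4]
finger_gap: 0.005
finger_force: 1.4
time_s: 4.85
position: [0.6096, -0.1549, 0.0405]
tcp_rot: [-3.14, -0.083, 0.003]
wrist_force: [-19.0, -7.3, 9.1]
finger_gap: 0.005
finger_force: 10.0
time_s: 5.05
position: [0.6097, -0.1547, 0.0404]
tcp_rot: [-3.138, -0.084, 0.024]
wrist_force: [-49.9, -12.5, 28.6]
finger_gap: 0.003
finger_force: 24.9
```

The force jumped to 50 N with the TCP stationary at x = 0.6097, so the plate tray is home. Next I'll back off, rise and look at the tube tray.

```bash
python3 -m inch '0 -.5 0 0 0; 0 -.6 0 0 0; 0 -.3 0 -.4 0; 0 0 0 -1 0; 0 0 0 -1 0; 0 0 0 -1 0; 0 0 0 -1 0; 0 0 0 -1 0; 0 0 0 -1 0; 0 0 0 -1 0; 0 0 0 -.8 0; 0 0 0 0 0'; python3 - <<'E'
from h import *
s=arm.sense();c=save('wrist','pics/w2.png');np.save('pics/w2s.npy',s,allow_pickle=True)
E
python3 -m inch '0 0 -.5 0 0; 0 0 -1 0 0; 0 0 -1 0 0; 0 0 -1 0 0; 0 0 -1 0 0; 0 0 -1 0 0; 0 0 -1 0 0;0 0 -1 0 0; 0 0 -1 0 0; 0 0 -1 0 0; 0 -.3 -1 0 0; 0 -.3 -.5 0 0'; python3 -m inch '0 -.4 0 0 .9; 0 0 0 0 0; 0 0 0 0 0'
python3 - <<'E'
from h import *
s=arm.sense();c=save('wrist','pics/w3.png');np.save('pics/w3s.npy',s,allow_pickle=True)
a=cv2.imread('pics/w2.png');b=cv2.imread('pics/w3.png')
cv2.imwrite('pics/w23.png',np.hstack([a[:400,120:420],b[:400,:500]]))
E
```

```text
time_s: 6.25
position: [0.5755, -0.1569, 0.2913]
tcp_rot: [3.138, 0.083, 0.011]
wrist_force: [-0.0, -0.5, 0.0]
finger_gap: 0.005
finger_force: 0.0
time_s: 7.5
position: [0.5374, 0.1744, 0.2854]
tcp_rot: [3.14, 0.086, -0.003]
wrist_force: [-0.5, -0.0, -0.9]
finger_gap: 0.004
finger_force: 0.0
time_s: 7.8
position: [0.5268, 0.1711, 0.2865]
tcp_rot: [3.14, -0.082, -0.0]
wrist_force: [-0.2, -0.4, 0.9]
finger_gap: 0.007
finger_force: 0.0
```

View pics/w23.png

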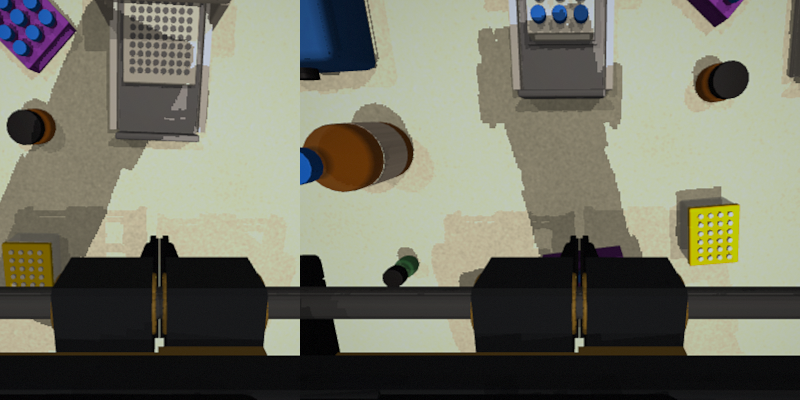

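Left panel: the plate lip is now at about (236..319,137) in full pixels, pushed in. Right panel: the tube lip runs from (219,93) to (307,95) in full pixels, with the rack front at row 38, the bottle at (60,157) and a purple decoy under the gripper at about (285,250).

```bash
python3 - <<'E'
from h import *
L=lambda n:np.load(n,allow_pickle=True).item()
def lip(k,l,r):
    c=wx(L(f'pics/{k}.npy'),L(f'pics/{k}s.npy'));a,b=onz(c,*l,.062),onz(c,*r,.062);m=a-b
    print(k,((a+b)/2).round(4),np.linalg.norm(m).round(4),np.degrees(np.arctan2(-m[0],m[1])).round(2));return c
lip('w2',(236,136),(319,137));c=lip('w3',(219,93.5),(307,95))
for n,u,v,z in [('rackfrontL',228,38,.06),('rackfrontR',293,40,.06),('railL',215,85,.03),('railR',313,90,.03),('bottle',110,157,.1),('bottle top',10,167,.155)]: print(n,onz(c,u,v,z).round(4))
S=L('pics/scene0.npy');D=L('pics/side0.npy')
for (u,v),(p,q) in [((235+443/4-.4,165+107/4-.4),(307,95)),((235+537/4-.4,165+62/4-.4),(219,93.5))]:
    o1,d1=ray(S,u,v);o2,d2=ray(c,p,q);t=np.linalg.lstsq(np.c_[d1,-d2],o2-o1,rcond=None)[0];print('tri',(o1+t[0]*d1).round(4),(o2+t[1]*d2).round(4))
h=cv2.cvtColor(S['img'],cv2.COLOR_RGB2HSV);m=cv2.inRange(h,(135,90,40),(165,255,255))
n,_,st,_=cv2.connectedComponentsWithStats(m)
for r in st[1:]:
    if r[4]>50:
        x,y,w,hh,_=r;print('purple',r,[onz(S,a,b,.05).round(3)[:2] for a,b in[(x,y+hh/2),(x+w,y+hh/2),(x+w/2,y+hh)]])
print('bottleD',onz(D,270,372,0).round(3))
E
```

```text
w2 [ 0.6266 -0.1546  0.062 ] 0.0941 2.28
w3 [0.6225 0.182  0.062 ] 0.0955 -4.0
rackfrontL [0.6806 0.2151 0.06  ]
rackfrontR [0.675  0.1471 0.06  ]
railL [0.6375 0.2385 0.03  ]
railR [0.6259 0.1246 0.03  ]
bottle [0.5676 0.3411 0.1   ]
bottle top [0.5687 0.4027 0.155 ]
tri [0.6208 0.1359 0.0622] [0.6191 0.1344 0.0622]
tri [0.6267 0.2309 0.0578] [0.6261 0.2303 0.0577]
purple [284 152  35  23 398] [array([0.389, 0.09 ]), array([0.462, 0.176]), array([0.469, 0.095])]
purple [334 234  35  27 496] [array([ 0.752, -0.035]), array([0.812, 0.037]), array([ 0.815, -0.032])]
bottleD [0.572 0.443 0.   ]
```

```bash
python3 -m inch '0 0 0 0 .15; 0 1 -.2 0 0; 0 1 -.2 0 0; 0 1 -.2 0 0; 0 1 0 0 0; 0 0 0 .8 0; 0 0 0 1 0; 0 0 0 1 0; 0 0 0 1 0; 0 0 0 1 0; 0 0 0 .8 0; 0 0 0 0 0'
python3 - <<'E'
from h import *
s=arm.sense();c=wx(save('wrist','pics/w4.png'),s)
for n in('scene','side'): save(n,f'pics/{n}4.png')
a=cv2.imread('pics/scene4.png')[160:260,310:430];b=cv2.imread('pics/side4.png')[200:310,150:290]
cv2.imwrite('pics/c4.png',np.hstack([cv2.resize(a,(400,333)),cv2.resize(b,(400,333))]))
E
```

```text
time_s: 9.05
position: [0.6467, 0.1796, 0.1151]
tcp_rot: [3.138, -0.116, -0.009]
wrist_force: [-0.4, 0.1, -1.1]
finger_gap: 0.003
finger_force: 0.0
```

View pics/c4.png

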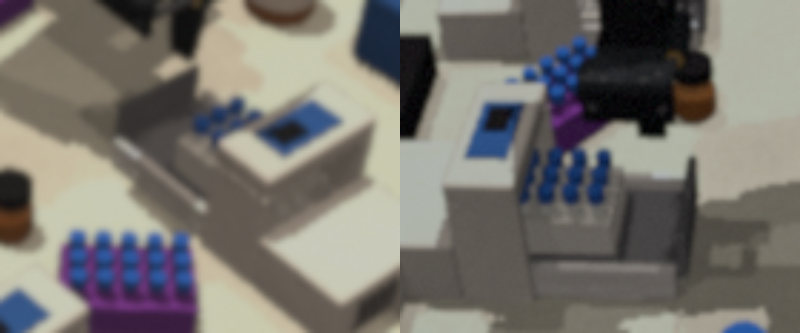

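The side crop (right) puts the fingertip at about (650,130), between the rack front (620) and the lip (690) along the rail. I'll descend and draw slowly.

```bash
python3 -m inch '0 0 0 .6 0; 0 0 0 .7 0; 0 0 0 .7 0; 0 0 0 .4 0; 0 0 0 .2 0; 0 0 0 0 0'; python3 -m inch '0 -.1 0 0 0; 0 -.1 0 0 0; 0 -.1 0 0 0; 0 -.1 0 0 0; 0 -.1 0 0 0; 0 -.1 0 0 0'; python3 -m inch '0 -.12 0 0 0; 0 -.15 0 0 0; 0 -.18 0 0 0; 0 -.2 0 0 0; 0 -.2 0 0 0; 0 -.2 0 0 0; 0 -.2 0 0 0; 0 -.2 0 0 0; 0 -.2 0 0 0; 0 -.2 0 0 0; 0 -.2 0 0 0; 0 -.2 0 0 0'
```

```text
time_s: 9.8
position: [0.6481, 0.1804, 0.0409]
tcp_rot: [3.139, -0.115, 0.001]
wrist_force: [0.4, -0.4, -1.3]
finger_gap: 0.004
finger_force: 0.0
time_s: 10.4
position: [0.6302, 0.1817, 0.041]
tcp_rot: [-3.139, 0.115, -0.002]
wrist_force: [2.0, -0.7, 2.6]
finger_gap: 0.006
finger_force: 1.4
time_s: 11.6
position: [0.5621, 0.1867, 0.0406]
tcp_rot: [3.139, -0.115, -0.0]
wrist_force: [3.1, -2.6, -0.6]
finger_gap: 0.006
finger_force: 1.5
```

```bash
python3 -m inch '0 -.18 0 0 0; 0 -.17 0 0 0; 0 -.15 0 0 0; 0 -.13 0 0 0; 0 -.1 0 0 0; 0 -.1 0 0 0; 0 -.08 0 0 0; 0 -.08 0 0 0'; python3 -m inch '0 -.08 0 0 0; 0 -.08 0 0 0'; python3 -m inch '0 -.08 0 0 0; 0 -.08 0 0 0'
```

```text
time_s: 12.4
position: [0.5329, 0.1888, 0.0406]
tcp_rot: [3.139, -0.115, 0.0]
wrist_force: [2.6, -0.9, 0.3]
finger_gap: 0.002
finger_force: 1.3
time_s: 12.6
position: [0.5291, 0.1891, 0.0408]
tcp_rot: [-3.139, 0.115, -0.004]
wrist_force: [12.7, -7.0, -8.2]
finger_gap: 0.003
finger_force: 6.6
time_s: 12.8
position: [0.529, 0.1893, 0.041]
tcp_rot: [-3.138, 0.114, -0.019]
wrist_force: [35.3, -12.5, -21.5]
finger_gap: 0.004
finger_force: 17.6
```

At the stop: the force has risen to 35 N with no further motion. I'll ease off behind the lip, then lift straight up and look.

```bash
python3 -m inch '0 .3 0 0 0; 0 .3 0 0 0; 0 0 0 0 0; 0 0 0 -.4 0; 0 0 0 -.8 0; 0 0 0 -1 0; 0 0 0 -1 0; 0 0 0 -1 0; 0 0 0 -1 0; 0 0 0 -1 0; 0 0 0 -1 0; 0 0 0 -.5 0'; python3 -m inch '0 -1 0 0 0; 0 -1 0 0 0; 0 0 0 0 0;0 0 0 0 0'
python3 - <<'E'
from h import *
s=arm.sense();c=save('wrist','pics/w5.png');np.save('pics/w5s.npy',s,allow_pickle=True)
for n in('scene','side'): save(n,f'pics/{n}5.png')
a=cv2.imread('pics/side5.png')[140:310,130:370];b=cv2.imread('pics/w5.png')[:250]
cv2.imwrite('pics/c5.png',np.vstack([cv2.resize(b,(560,250)),cv2.resize(a,(480,340))[:,:] if 0 else cv2.copyMakeBorder(cv2.resize(a,(480,340)),0,0,0,80,0)]))
print(s['wrist_force'])
E
```

```text
time_s: 14.0
position: [0.5409, 0.1885, 0.2751]
tcp_rot: [-3.139, 0.114, -0.005]
wrist_force: [-0.4, 0.7, -0.5]
finger_gap: 0.007
finger_force: 0.0
time_s: 14.4
position: [0.4811, 0.1928, 0.2726]
tcp_rot: [-3.139, 0.114, -0.002]
wrist_force: [0.4, 0.5, -0.3]
finger_gap: 0.005
finger_force: 0.0
[ 0.3772266   0.49103645 -0.25934552]
```

View pics/c5.png

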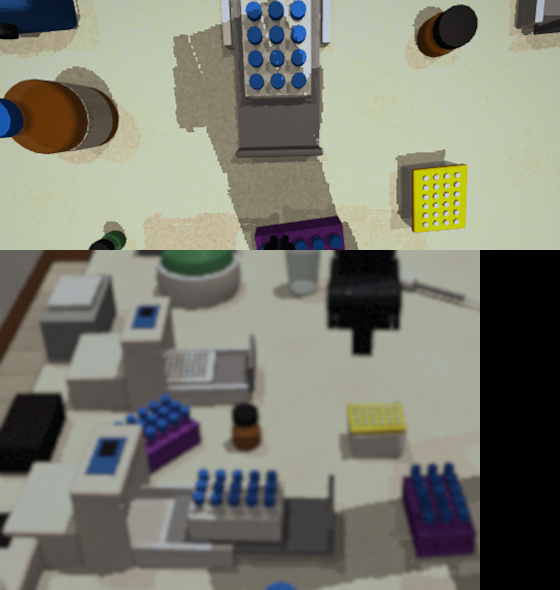

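The tube tray is out with the rack upright at (275,50). Its lip is at (238..322,152), the decoys and bystanders look undisturbed, and the plate tray is still home. One quick numeric check, then I'll hand it in.

```bash
python3 - <<'E'
from h import *
L=lambda n:np.load(n,allow_pickle=True).item()
c=wx(L('pics/w5.npy'),L('pics/w5s.npy'))
a,b=onz(c,238,151.5,.062),onz(c,322,150.5,.062);m=(a+b)/2;print('lip',m.round(4),'draw',np.linalg.norm(m-[.6225,.182,.062]).round(4))
print('rack front',onz(c,278,97,.06).round(4))
D0,D5=L('pics/side0.npy')['img'],L('pics/side5.npy')['img']
S4,S5=L('pics/side4.npy')['img'],D5
d=cv2.absdiff(S4,S5)[183:218,195:280].max(2);print('plate tray changed px since step 4',(d>60).sum())
if abs(np.linalg.norm(m-[.6225,.182,.062])-.11)<.006: print(workorder.close_job())
E
```

```text
lip [0.5164 0.1879 0.062 ] draw 0.1062
rack front [0.5727 0.1859 0.06  ]
plate tray changed px since step 4 1215
the job is handed in; nothing more can be done
None
```

I handed the job in with the plate tray pushed home first and the tube tray then drawn out to its stop. Contact force rose sharply at both ends, and I measured about 106 mm of draw (110 mm nominal). The rack is upright in its nest, the gripper is clear of everything, and nothing else looked moved; my automated image check on the plate tray was inconclusive (gripper shadow possible), so I judged that tray by eye.

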